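Load the spring checker with ring weights until its pan sinks to the mark

TASK

Load the spring checker to its mark: thread the ring weights one at a time over the spindle on its pan, letting go of each and letting the pan come to rest, until the pointer is level with or has just passed below the nose of the mark, and add no more than that takes. The pan lies loose on its spring and has been knocked a few millimetres off centre, so feel for the spindle and lower each weight gently until it lies flat; never drop or slam one on the pan and never drive the spring down to its stop. Leave the weights you do not need lying flat on the bench and do not disturb the phone and the tools around.

Things in the scene. Friction and masses are not known exactly. Their poses are not given: they have to be found in the camera images.
- checker: the spring checker, fixed: grey base 120 mm (x) by 112 mm (y -50 to +62), 15 mm high, with an aluminium spring cup 50 mm in diameter, 52 mm high, on it and a round pan on a coil spring above. Origin on the bench under the cup's axis, z up
- pan_rest (a point): point on the checker's axis, 90 mm above its origin, level with the top of the unloaded pan (56 mm in diameter, 4 mm thick). It stays when the pan sinks. A steel spindle 15.5 mm in diameter, top edge chamfered 0.8 mm, rises 40 mm from the pan. Pan and spindle lie loose, with 2 N of dry friction, and start shifted 2.5 to 3.8 mm (at most 4.5) off this axis to some side; which side is not reported
- scale_top (a point): top middle of the upright scale plate (5 mm thick in x, 26 mm wide in y, 98 mm high) on the checker's +y side, 56 mm from the axis; it clears a weight on the pan. Fingers have free room at the checker's -x and +x sides
- pan_sink (a joint): how far the pan, spindle and pointer have sunk, in m: 0 unloaded, positive down, stop at 0.038. Damped spring, 300 N/m: one weight sinks it about 8 mm (7.4 to 8.4). Beyond 0.034 the spring counts as driven to its stop; sinking faster than 0.30 m/s counts as a drop or slam
- pointer (a point): tip of the dark steel pointer that sinks with the pan in front of the scale plate: 55 mm to the checker's +y side of the axis, 5.3 mm below the level of the pan's top; it does not move sideways
- mark: the set mark: a dark steel clip with a small brass screw, clamped on the far (+y) edge of the scale plate, 12 by 22 by 7 mm; origin at the tip of its nose, which points at the pointer; its height differs from start to start and takes two or three weights to reach. It does not move
- weight_a: plain round dark steel ring weight lying flat: 60 mm outside diameter, 17 mm bore, 12 mm thick, 0.23 to 0.26 kg; origin at the centre of its underside, z along the bore. All four weights are alike
- weight_b: plain round dark steel ring weight lying flat: 60 mm outside diameter, 17 mm bore, 12 mm thick, 0.23 to 0.26 kg; origin at the centre of its underside, z along the bore. All four weights are alike
- weight_c: plain round dark steel ring weight lying flat: 60 mm outside diameter, 17 mm bore, 12 mm thick, 0.23 to 0.26 kg; origin at the centre of its underside, z along the bore. All four weights are alike
- weight_d: plain round dark steel ring weight lying flat: 60 mm outside diameter, 17 mm bore, 12 mm thick, 0.23 to 0.26 kg; origin at the centre of its underside, z along the bore. All four weights are alike
- phone_frame: opened phone with green boards, 136 x 68 x 7 mm, long side along x; bystander, lying on the bench; origin at the centre of its underside
- screwdriver_red: thin screwdriver with red handle, 13 x 147 x 13 mm, long side along y; bystander, lying on the bench; origin at the centre of its underside
- marker: white felt marker with red cap, 17 x 135 x 16 mm, long side along y; bystander, lying on the bench; origin at the centre of its underside
- flush_cutters: red-handled cutters, 41 x 115 x 9 mm, long side along y; bystander, lying on the bench; origin at the centre of its underside
Things that resemble listed ones, but are neither listed nor needed, are in the scene too. What is shaped like the weight_b but green or orange is not meant.

How it is judged:
On the way, in this order (a step that is already met when the one before it is completed fails the run):
1. one weight threaded on the spindle and let go, the pan at rest about 8 mm down (value of joint pan_sink between 0.006 and 0.0105 m and velocity of joint pan_sink between -0.01 and 0.01 m/s and contact force between the fingers and anything else below 0.1 N and ((horizontal distance between weight_a and checker below 0.008 m and z of weight_a in the frame of pointer between 0.002 and 0.034 m and angle between weight_a's own z axis and vertical below 0.1 rad) or (horizontal distance between weight_b and checker below 0.008 m and z of weight_b in the frame of pointer between 0.002 and 0.034 m and angle between weight_b's own z axis and vertical below 0.1 rad) or (horizontal distance between weight_c and checker below 0.008 m and z of weight_c in the frame of pointer between 0.002 and 0.034 m and angle between weight_c's own z axis and vertical below 0.1 rad) or (horizontal distance between weight_d and checker below 0.008 m and z of weight_d in the frame of pointer between 0.002 and 0.034 m and angle between weight_d's own z axis and vertical below 0.1 rad))), for 0.2 s.
2. a second weight on it and let go, the pan at rest about 16 mm down (value of joint pan_sink between 0.0135 and 0.0185 m and velocity of joint pan_sink between -0.01 and 0.01 m/s and contact force between the fingers and anything else below 0.1 N and ((horizontal distance between weight_a and checker below 0.008 m and z of weight_a in the frame of pointer between 0.002 and 0.034 m and angle between weight_a's own z axis and vertical below 0.1 rad) or (horizontal distance between weight_b and checker below 0.008 m and z of weight_b in the frame of pointer between 0.002 and 0.034 m and angle between weight_b's own z axis and vertical below 0.1 rad) or (horizontal distance between weight_c and checker below 0.008 m and z of weight_c in the frame of pointer between 0.002 and 0.034 m and angle between weight_c's own z axis and vertical below 0.1 rad) or (horizontal distance between weight_d and checker below 0.008 m and z of weight_d in the frame of pointer between 0.002 and 0.034 m and angle between weight_d's own z axis and vertical below 0.1 rad))), for 0.2 s.
At the end, for the whole second after the job is handed in: The pan is at rest with the pointer between 2 mm above and 10 mm below the mark's nose; every weight either lies flat, threaded on the spindle (within 8 mm of the axis, tilted less than 0.1 rad), or lies flat on the bench (z of pointer in the frame of mark between -0.01 and 0.002 m and velocity of joint pan_sink between -0.01 and 0.01 m/s and ((horizontal distance between weight_a and checker below 0.008 m and z of weight_a in the frame of pointer between 0.002 and 0.034 m and angle between weight_a's own z axis and vertical below 0.1 rad) or (height (world z) of weight_a below 0.004 m and angle between weight_a's own z axis and vertical below 0.1 rad)) and ((horizontal distance between weight_b and checker below 0.008 m and z of weight_b in the frame of pointer between 0.002 and 0.034 m and angle between weight_b's own z axis and vertical below 0.1 rad) or (height (world z) of weight_b below 0.004 m and angle between weight_b's own z axis and vertical below 0.1 rad)) and ((horizontal distance between weight_c and checker below 0.008 m and z of weight_c in the frame of pointer between 0.002 and 0.034 m and angle between weight_c's own z axis and vertical below 0.1 rad) or (height (world z) of weight_c below 0.004 m and angle between weight_c's own z axis and vertical below 0.1 rad)) and ((horizontal distance between weight_d and checker below 0.008 m and z of weight_d in the frame of pointer between 0.002 and 0.034 m and angle between weight_d's own z axis and vertical below 0.1 rad) or (height (world z) of weight_d below 0.004 m and angle between weight_d's own z axis and vertical below 0.1 rad))); the robot touches nothing.
It fails at once if the spring is driven down to its stop (pan sunk beyond 34 mm) (value of joint pan_sink above 0.034 m).
It fails at once if the pan is slammed: a weight dropped or pushed on it, faster than 0.30 m/s (velocity of joint pan_sink above 0.3 m/s).
It fails at once if phone frame, screwdriver, marker or cutters disturbed (moved more than 20 mm) (distance of any of phone_frame, screwdriver_red, marker, flush_cutters from where it was at the start of the episode above 0.02 m).
It also fails if it takes over 72 s, if anything falls off the work surface, if the arm or the gripper's body presses on something with over 40 N, if the wrist force passes 120 N, or if a joint passes its speed limit or range.

ROBOT

A 7-joint arm with a two-finger parallel gripper is mounted at the origin on a cart in front of the work surface, level with it; the furniture and walls round the work are solid. World frame = base frame: x ahead of the robot, y to its left, z up, the work surface at z = 0. Lengths are in m, angles in rad, forces in N, time in s.
With the tool pointing down it reaches from about 0.35 to 0.9 m from the base axis. Payload 19.9 kg.
Tool frame: the origin (TCP) lies at the very end of the fingers, on their centre line; the grasp point (between the pads) lies 19 mm behind it; z points along the fingers, y is the line along which they close (so a half turn about z gives the same grasp; the last joint's range is limited). The gripper opens to 94 mm and grips with 3 to 60 N. Pads are 16 mm wide; open, the fingers measure 119 mm over their backs; the gripper's body (75 mm by 177 mm) begins 78 mm behind the grasp point.
Start: joints at [-1.381, 0.417, -0.01, 1.614, 0.005, 1.111, -0.053], TCP at [0.144, 0.608, 0.205] pointing down, gripper open.
Joint ranges: [-2.81, 2.81], [-0.39, 2.02], [-1.27, 1.25], [0.06, 2.57], [-1.19, 4.33], [0.19, 2], [-2.82, 2.82]. Speed limits (rad/s): [1.89, 1.89, 2.39, 2.39, 3.01, 3.01, 3.01].

INTERFACE

Orientations are given as a unit quaternion [x, y, z, w].
In Python, from bench import manip gives the robot as it stands.
- The arm moves only by the tool step_arm, never from a script. Its argument "targets" is a list of rows, each an object of numbers: "x", "y", "z": the shift along the world's x, y, z scaled (see below); "ax", "ay", "az": the turn, a rotation vector about the world's x, y, z scaled (see below). A call has 1 to 10 rows; each row is the pose to reach, as a shift and turn from the pose commanded when the call began, turning the shorter way round; what a row does not reach only later rows make up. The controller multiplies each number of a shift by 60 cm and each number of a turn by pi rad. A row lasts 1/8 s, in which the tool goes at most 62.5 mm and 10.7 degrees, less where a joint would pass 70% of its speed; a pose out of reach is approached as far as the arm can. A call with a number of a shift or a turn outside -1 to 1 is refused whole. A call with a gripper value outside its range is refused whole. "fingers" is the opening, from -1 (shut) to 1 (fully open), so that 0 is half open, set as the call begins (left out, the last holds). The fingers move at their own pace and stop on an object; the grip force is fixed at half the most. Time passes only in rows, so rows that repeat a pose let the fingers close. It gives the time, the measured TCP pose, the force, the opening and the grip force at its end, in the units of the state.
- manip.state(): the state, without advancing time (a new reading comes with each control period).
- manip.grab_frame(name): name is "scene" or "top" or "wrist"; returns a dict with "image" (400x640x3 uint8, red, green, blue), "z_map" (400x640 float32, m along the optical axis (not along the pixel's ray), 0 where there is no reading), "camera_matrix" (3x3 intrinsics, pixels), "rvec" (rotation vector, rad) and "tvec" (3), from world to camera coordinates, as OpenCV has them. Camera axes: x right, y down, z forward; pixel columns grow to the right and rows downward; lengths in m; the calibration is good to about 2 mm. A picture is of the moment at which its call begins.
- manip.sign_off(): hands the job in; it is judged then, once.
The state is a dict: "clock": time; "joints": joint angles; "qvel": joint speeds; "effort": joint torques, N m; "ee_pos": TCP position; "orientation": TCP orientation; "force": force on the tool from outside, world axes, zero at the start; "ft_torque": the same for the moment, N m; "finger_gap": finger opening in m; "grip_force": force on a finger pad.
Only numpy, scipy, OpenCV 4.12 (cv2) and the standard library are available. Lean on these libraries where they do the work, as an engineer would, in place of code of your own. Each camera call takes 0.05 s, during which the arm holds its last target. There are 200 camera calls.

## Working session

There is one attempt and no reset: what is moved stays moved. The work goes in short steps, Python scripts to look and compute and a tool call to move; the robot and the scene stay as the last step left them, time stands still between calls to the robot, and variables do not carry over. Pictures are saved under pics/ and viewed, at most 10 in all, crops included, and the job is handed in when it is done.

Besides the shell and the picture viewer there is one more tool, called in YAML: its name, and indented under it one key for each argument. step_arm: Moves the arm, as the interface text tells. Shifts and turns lie within -1 to 1; 1 stands for 60 cm of shift or pi rad of turn. Its arguments: {"type":"object","properties":{"targets":{"type":"array","items":{"type":"object","properties":{"x":{"type":"number","minimum":-1,"maximum":1},"y":{"type":"number","minimum":-1,"maximum":1},"z":{"type":"number","minimum":-1,"maximum":1},"ax":{"type":"number","minimum":-1,"maximum":1},"ay":{"type":"number","minimum":-1,"maximum":1},"az":{"type":"number","minimum":-1,"maximum":1}}}},"fingers":{"type":"number"}},"required":["targets"]}

```bash
mkdir -p pics; cat > h.py <<'E'
import numpy as np, cv2
from bench import manip
def grab(n,save=None):
    f=manip.grab_frame(n)
    if save: cv2.imwrite(f'pics/{save}.png',f['image'][:,:,::-1])
    np.savez(f'{save or n}.npz',**{k:np.asarray(v) for k,v in f.items()})
    return f
def cloud(f):
    K=f['camera_matrix'];R=cv2.Rodrigues(np.asarray(f['rvec'],float))[0];t=np.asarray(f['tvec'],float).ravel()
    z=f['z_map'];v,u=np.mgrid[:z.shape[0],:z.shape[1]]
    c=np.stack([(u-K[0,2])/K[0,0]*z,(v-K[1,2])/K[1,1]*z,z],-1)
    P=(c-t)@R
    P[z<=0]=np.nan
    return P
E
python3 - <<'E'
from h import *
for n in ['scene','top','wrist']:
    f=grab(n,n+'0'); P=cloud(f); print(n, np.nanmin(P,(0,1)),np.nanmax(P,(0,1)))
    R=cv2.Rodrigues(np.asarray(f['rvec'],float))[0];print(-R.T@np.ravel(f['tvec']),R[2])
print(manip.state())
E
```

```text
scene [-0.25883137 -0.97020901 -0.76849691] [1.16869262 2.08002944 0.69116981]
[-0.30697889 -0.79212078  0.87074711] [ 0.63755993  0.51969715 -0.568711  ]
top [-0.33997688 -1.27902369 -0.77767962] [1.16178488 1.59689717 0.89106445]
[ 0.35704075 -0.10173676  1.47290741] [ 1.50956740e-01  4.73174811e-04 -9.88540256e-01]
wrist [-0.49880961 -0.82107368 -0.76163521] [0.74864374 1.70593745 0.33693534]
[0.06395443 0.62585212 0.3829553 ] [ 0.27606425 -0.06556178 -0.95890051]
{'clock': 0.15, 'joints': array([-1.38051088,  0.4178482 , -0.01036123,  1.61400331,  0.0046971 ,
        1.11071329, -0.05301333]), 'qvel': array([-0.00102317, -0.00181015, -0.00187053, -0.00242192,  0.00069128,
        0.00016302,  0.00052446]), 'effort': array([ 1.48373704e-05, -8.51543927e+01,  6.38950523e-01, -4.26137209e+01,
       -4.87130263e-02,  1.71522098e-02,  8.45039494e-05]), 'ee_pos': array([0.14348051, 0.60801746, 0.20497535]), 'orientation': array([ 1.15610545e-01,  9.93294507e-01, -4.73059789e-04, -2.86593715e-05]), 'force': array([-0.41623122,  0.80586898,  0.25593887]), 'ft_torque': array([ 0.00380624, -0.02579072, -0.04666372]), 'grip_force': 0.0, 'finger_gap': 0.09398620020878201}
```

View pics/top0.png

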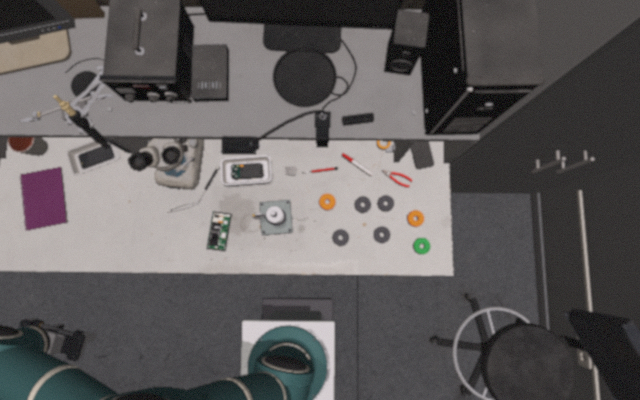

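View pics/scene0.png

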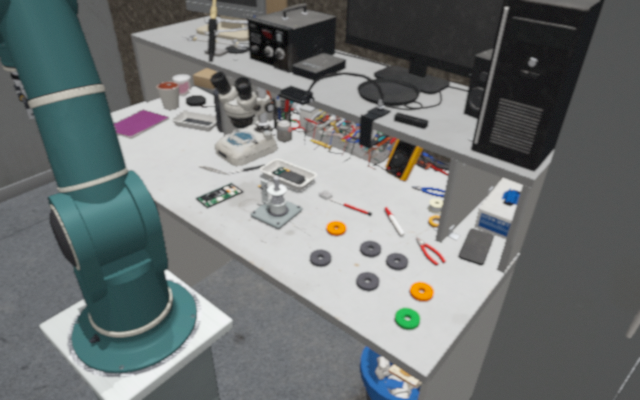

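The top view shows four dark rings at about (362,204), (385,203), (341,237) and (381,235), with the checker at (275,216). The green and orange rings are decoys. The scene view shows the same layout: dark rings at (320,257), (370,248), (397,261) and (368,281), checker at (276,205).

```bash
python3 - <<'E'
from h import *
for n,pts in [('top0',[(362,204),(385,203),(341,237),(381,235)]),('scene0',[(370,248),(397,261),(320,257),(368,281)])]:
    f=np.load(n+'.npz'); P=cloud(f); im=f['image'].astype(int)
    dark=(im.max(2)<110)&(im.max(2)-im.min(2)<30)&(np.abs(P[...,2]-0.01)<0.012)
    for u,v in pts:
        m=np.zeros_like(dark); m[v-14:v+15,u-14:u+15]=1; m&=dark
        p=P[m]; (cx,cy),r=cv2.minEnclosingCircle(p[:,:2].astype(np.float32))
        print(n,(u,v),m.sum(),'c',round(cx,4),round(cy,4),'r',round(r,4),'mean',p.mean(0).round(4),'zmax',np.percentile(p[:,2],90).round(4))
    sel=(P[...,0]>.3)&(P[...,0]<.6)&(P[...,1]>-.1)&(P[...,1]<.2)
    for lo,hi in [(.01,.02),(.04,.075),(.08,.1),(.1,.12),(.12,.14)]:
        q=P[sel&(P[...,2]>lo)&(P[...,2]<hi)&(abs(P[...,1]-.05)<.12)]
        if len(q): print(n,lo,hi,len(q),q.mean(0).round(4),q.min(0).round(3),q.max(0).round(3))
f=np.load('top0.npz');cv2.imwrite('pics/c.png',np.hstack([cv2.resize(f['image'][190:250,240:310,::-1],None,fx=7,fy=7,interpolation=2)]))
f=np.load('scene0.npz');cv2.imwrite('pics/d.png',cv2.resize(f['image'][165:235,235:315,::-1],None,fx=7,fy=7,interpolation=2))
E
```

```text
top0 (362, 204) 154 c 0.5591 -0.2583 r 0.0287 mean [ 0.5597 -0.2567  0.0102] zmax 0.0146
top0 (385, 203) 153 c 0.5644 -0.3399 r 0.0277 mean [ 0.5647 -0.3388  0.0106] zmax 0.0141
top0 (341, 237) 152 c 0.4406 -0.1782 r 0.0272 mean [ 0.4416 -0.1779  0.0103] zmax 0.0141
top0 (381, 235) 161 c 0.4528 -0.3247 r 0.0278 mean [ 0.4527 -0.324   0.0102] zmax 0.0144
top0 0.01 0.02 664 [0.506  0.0527 0.0148] [ 0.338 -0.006  0.01 ] [0.572 0.135 0.02 ]
top0 0.04 0.075 32 [0.5048 0.0702 0.0594] [0.486 0.026 0.044] [0.52  0.127 0.073]
top0 0.08 0.1 211 [0.5105 0.0567 0.0892] [0.485 0.026 0.081] [0.537 0.118 0.1  ]
top0 0.1 0.12 6 [0.5098 0.0635 0.1068] [0.504 0.044 0.1  ] [0.514 0.103 0.116]
top0 0.12 0.14 17 [0.511  0.0508 0.1283] [0.505 0.046 0.122] [0.518 0.056 0.137]
scene0 (370, 248) 143 c 0.5554 -0.2636 r 0.0277 mean [ 0.551  -0.2664  0.011 ] zmax 0.0147
scene0 (397, 261) 131 c 0.5575 -0.3471 r 0.0271 mean [ 0.5533 -0.3488  0.0112] zmax 0.0147
scene0 (320, 257) 132 c 0.4331 -0.1866 r 0.0252 mean [ 0.4302 -0.1889  0.0108] zmax 0.0141
scene0 (368, 281) 144 c 0.4443 -0.3316 r 0.0267 mean [ 0.4425 -0.3343  0.0114] zmax 0.0145
scene0 0.01 0.02 615 [0.4934 0.0387 0.0157] [ 0.444 -0.01   0.01 ] [0.572 0.114 0.02 ]
scene0 0.04 0.075 240 [0.5042 0.0577 0.056 ] [0.482 0.02  0.04 ] [0.535 0.124 0.075]
scene0 0.08 0.1 214 [0.5071 0.0572 0.0908] [0.483 0.02  0.08 ] [0.536 0.116 0.1  ]
scene0 0.1 0.12 29 [0.5075 0.0461 0.1097] [0.502 0.039 0.1  ] [0.515 0.112 0.12 ]
scene0 0.12 0.14 29 [0.508  0.0456 0.1278] [0.503 0.038 0.12 ] [0.52  0.056 0.134]
```

View pics/c.png

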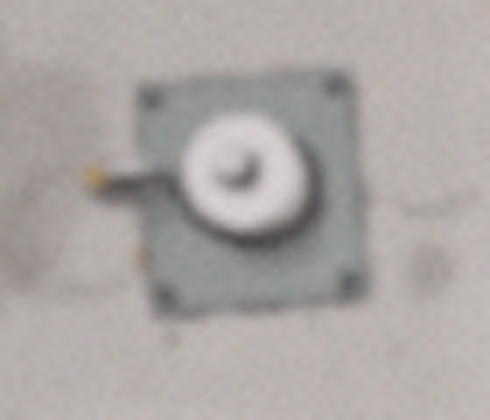

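Top crop: pan and spindle near crop (240,170), base turned by about +4°, and the pointer/mark on the left (+y) side. I'll move over the checker for a closer wrist view, fingers closing along x.

step_arm:
  targets:
    - {"x": 0.61,"y": -0.98,"z": 0.0,"az": -0.404}
    - {"x": 0.61,"y": -0.98,"z": 0.0,"az": -0.404}
    - {"x": 0.61,"y": -0.98,"z": 0.0,"az": -0.404}
    - {"x": 0.61,"y": -0.98,"z": 0.0,"az": -0.404}
    - {"x": 0.61,"y": -0.98,"z": 0.0,"az": -0.404}
    - {"x": 0.61,"y": -0.98,"z": 0.0,"az": -0.404}
    - {"x": 0.61,"y": -0.98,"z": 0.0,"az": -0.404}
    - {"x": 0.61,"y": -0.98,"z": 0.0,"az": -0.404}
    - {"x": 0.61,"y": -0.98,"z": 0.0,"az": -0.404}
    - {"x": 0.61,"y": -0.98,"z": 0.0,"az": -0.404}

```text
schema error: expected keys x, y, z, ax, ay, az
```

step_arm:
  targets:
    - {"x": 0,"y": 0,"z": 0}
    - {"x": 0,"y": 0,"z": 0}
    - {"x": 0,"y": 0,"z": 0}
    - {"x": 0,"y": 0,"z": 0}

```text
schema error: expected keys x, y, z, ax, ay, az
```

```bash
python3 - <<'E'
from h import *
f=grab('wrist','w1'); s=manip.state();print(s['clock'],s['ee_pos'],s['orientation'],s['force'],s['joints'])
P=cloud(f)
sel=(P[...,0]>.4)&(P[...,0]<.6)&(P[...,1]>-.05)&(P[...,1]<.15)
for lo,hi in [(.01,.02),(.08,.087),(.087,.095),(.096,.105),(.11,.126),(.126,.14)]:
    q=P[sel&(P[...,2]>lo)&(P[...,2]<hi)]
    if len(q): print(lo,hi,len(q),np.median(q,0).round(4),((np.percentile(q,1,0)+np.percentile(q,99,0))/2).round(4),np.percentile(q,1,0).round(3),np.percentile(q,99,0).round(3))
v,u=np.where(sel&(P[...,2]>.01));cv2.imwrite('pics/w1c.png',cv2.resize(f['image'][v.min():v.max(),u.min():u.max(),::-1],None,fx=2,fy=2));print(u.min(),v.min(),u.max(),v.max())
E
```

```text
0.2 [0.14352875 0.60807208 0.20510214] [ 1.15656194e-01  9.93289243e-01 -3.51233989e-04 -1.54373458e-05] [ 0.30056469  0.26822616 -0.85009348] [-1.38048981  0.41770373 -0.01031615  1.61391671  0.00468701  1.11069931
 -0.05303811]Traceback (most recent call last):
  File "<stdin>", line 8, in <module>
    return umr_minimum(a, axis, None, out, keepdims, initial, where)
ValueError: zero-size array to reduction operation minimum which has no identity
```

View pics/w1.png

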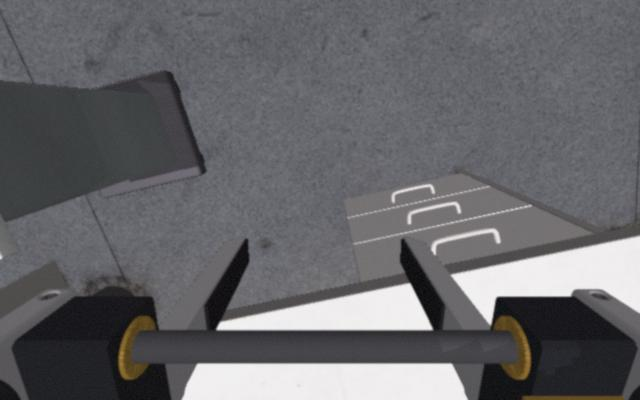

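The move was refused because all six keys are required, so the wrist view only shows the floor and the fingers, with tips at (247,240) and (402,240). I'll resend it with full rows.

step_arm:
  targets:
    - {"x": 0.61,"y": -0.98,"z": 0.0,"ax": 0,"ay": 0,"az": -0.404}
    - {"x": 0.61,"y": -0.98,"z": 0.0,"ax": 0,"ay": 0,"az": -0.404}
    - {"x": 0.61,"y": -0.98,"z": 0.0,"ax": 0,"ay": 0,"az": -0.404}
    - {"x": 0.61,"y": -0.98,"z": 0.0,"ax": 0,"ay": 0,"az": -0.404}
    - {"x": 0.61,"y": -0.98,"z": 0.0,"ax": 0,"ay": 0,"az": -0.404}
    - {"x": 0.61,"y": -0.98,"z": 0.0,"ax": 0,"ay": 0,"az": -0.404}
    - {"x": 0.61,"y": -0.98,"z": 0.0,"ax": 0,"ay": 0,"az": -0.404}
    - {"x": 0.61,"y": -0.98,"z": 0.0,"ax": 0,"ay": 0,"az": -0.404}
    - {"x": 0.61,"y": -0.98,"z": 0.0,"ax": 0,"ay": 0,"az": -0.404}
    - {"x": 0.61,"y": -0.98,"z": 0.0,"ax": 0,"ay": 0,"az": -0.404}

```text
clock: 1.45
ee_pos: [0.4746, 0.076, 0.2057]
orientation: [0.682, 0.732, 0.0, 0.0]
force: [0.3, 1.1, -0.6]
finger_gap: 0.0942
grip_force: 0.0
```

step_arm:
  targets:
    - {"x": 0,"y": 0,"z": 0,"ax": 0,"ay": 0,"az": 0}
    - {"x": 0,"y": 0,"z": 0,"ax": 0,"ay": 0,"az": 0}
    - {"x": 0,"y": 0,"z": 0,"ax": 0,"ay": 0,"az": 0}
    - {"x": 0,"y": 0,"z": 0,"ax": 0,"ay": 0,"az": 0}

```text
clock: 1.95
ee_pos: [0.4735, 0.0786, 0.2055]
orientation: [0.681, 0.732, 0.0, -0.0]
force: [-0.1, -0.3, -1.2]
finger_gap: 0.0938
grip_force: 0.0
```

```bash
python3 - <<'E'
from h import *
f=grab('wrist','w1'); s=manip.state();print(s['clock'],s['ee_pos'],s['orientation'],s['force'],s['joints'])
P=cloud(f)
sel=(P[...,0]>.4)&(P[...,0]<.6)&(P[...,1]>-.05)&(P[...,1]<.15)
for lo,hi in [(.01,.02),(.08,.087),(.087,.095),(.096,.105),(.11,.126),(.126,.14)]:
    q=P[sel&(P[...,2]>lo)&(P[...,2]<hi)]
    if len(q): print(lo,hi,len(q),np.median(q,0).round(4),((np.percentile(q,1,0)+np.percentile(q,99,0))/2).round(4),np.percentile(q,1,0).round(3),np.percentile(q,99,0).round(3))
E
```

```text
2.0 [0.47361647 0.07840586 0.20548245] [ 6.81488042e-01  7.31829240e-01  6.95376019e-05 -8.39765933e-05] [0.06054404 1.18545963 0.49163285] [-0.74533519  0.17263112  0.57796092  1.97902878 -0.11059268  1.0202694
 -0.04497169]
0.01 0.02 5405 [0.4923 0.0679 0.0137] [0.5114 0.0521 0.0148] [ 0.452 -0.004  0.011] [0.571 0.108 0.019]
0.08 0.087 120 [0.5078 0.0848 0.0848] [0.5099 0.0742 0.0838] [0.486 0.035 0.081] [0.534 0.114 0.087]
0.087 0.095 1850 [0.5103 0.0535 0.0887] [0.5133 0.0624 0.0905] [0.487 0.022 0.087] [0.539 0.103 0.094]
0.096 0.105 169 [0.5132 0.0965 0.0973] [0.5123 0.0805 0.1002] [0.506 0.047 0.096] [0.519 0.113 0.104]
0.11 0.126 113 [0.5107 0.0539 0.118 ] [0.5124 0.0509 0.1179] [0.506 0.046 0.11 ] [0.519 0.055 0.126]
0.126 0.14 227 [0.5131 0.0484 0.1286] [0.5131 0.0482 0.1284] [0.506 0.041 0.127] [0.52  0.055 0.13 ]
```

View pics/w1.png

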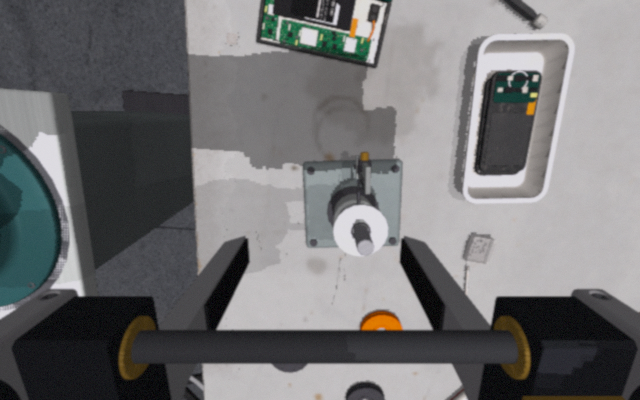

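The wrist view shows the spindle top at (364,243), the pan at (360,228), the base square at (303–402,160–247) aligned with the tool, and the screw of the mark at (364,155). The spindle top is at (0.513, 0.048, 0.129), matching the stated 130 mm. Next I'll go to the nearest weight.

step_arm:
  targets:
    - {"x": -0.061,"y": -0.434,"z": 0.0,"ax": 0,"ay": 0,"az": 0}
    - {"x": -0.061,"y": -0.434,"z": 0.0,"ax": 0,"ay": 0,"az": 0}
    - {"x": -0.061,"y": -0.434,"z": 0.0,"ax": 0,"ay": 0,"az": 0}
    - {"x": -0.061,"y": -0.434,"z": -0.175,"ax": 0,"ay": 0,"az": 0}
    - {"x": -0.061,"y": -0.434,"z": -0.175,"ax": 0,"ay": 0,"az": 0}
    - {"x": -0.061,"y": -0.434,"z": -0.175,"ax": 0,"ay": 0,"az": 0}
    - {"x": -0.061,"y": -0.434,"z": -0.175,"ax": 0,"ay": 0,"az": 0}
    - {"x": -0.061,"y": -0.434,"z": -0.175,"ax": 0,"ay": 0,"az": 0}

```text
clock: 3.0
ee_pos: [0.4384, -0.1817, 0.1016]
orientation: [0.681, 0.732, 0.001, 0.001]
force: [-0.1, -0.1, 0.2]
finger_gap: 0.0941
grip_force: 0.0
```

```bash
cat >> h.py <<'E'
def rings(f,zlo=.006,zhi=.03,amin=150):
    "dark ring tops in view: bore+outer from contours on the top plane"
    P=cloud(f); im=f['image'].astype(int)
    m=((im.max(2)<120)&(im.max(2)-im.min(2)<30)&(P[...,2]>zlo)&(P[...,2]<zhi)).astype(np.uint8)
    n,l,st,_=cv2.connectedComponentsWithStats(m)
    for i in range(1,n):
        if st[i,4]<amin: continue
        p=P[l==i]; zt=np.median(p[:,2]); p=p[abs(p[:,2]-zt)<.003]
        (cx,cy),r=cv2.minEnclosingCircle(p[:,:2].astype(np.float32))
        d=np.hypot(p[:,0]-cx,p[:,1]-cy)
        print('ring px',st[i,:2]+st[i,2:4]//2,st[i,4],'c',round(cx,4),round(cy,4),'r',round(r,4),'bore',d.min().round(4),'med',np.median(p,0).round(4))
E
python3 - <<'E'
from h import *
f=grab('wrist','w2'); s=manip.state();print(s['clock'],s['ee_pos'],s['orientation'],s['force']); rings(f)
f=np.load('w1.npz');P=cloud(f)
for (u,v) in [(364,155),(364,160),(364,166),(364,172),(364,178),(364,190),(356,166),(372,166)]: print(u,v,P[v,u].round(4),f['image'][v,u])
E
```

```text
3.05 [ 0.43834727 -0.18175583  0.10154187] [6.81301390e-01 7.32002215e-01 8.48150815e-04 6.73039862e-04] [-0.03692442 -0.11220755 -0.34356049]
ring px [327 204] 3110 c 0.4426 -0.1817 r 0.0302 bore 0.008 med [ 0.4421 -0.1801  0.0103]
ring px [605 206] 150 c 0.6932 -0.1639 r 0.0068 bore 0.0002 med [ 0.692  -0.1639  0.0086]
ring px [458 281] 485 c 0.5732 -0.249 r 0.0248 bore 0.0006 med [ 0.5772 -0.2438  0.0103]
ring px [328 323] 506 c 0.453 -0.3133 r 0.0257 bore 0.0017 med [ 0.4524 -0.3058  0.0101]
ring px [431 373] 830 c 0.5651 -0.352 r 0.0278 bore 0.0003 med [ 0.5662 -0.3571  0.0102]
364 155 [0.5111 0.1211 0.0716] [140 104  39]
364 160 [0.5116 0.1161 0.0714] [105  79  45]
364 166 [0.5105 0.1122 0.0841] [69 72 70]
364 172 [0.5109 0.1066 0.0856] [77 76 78]
364 178 [0.5115 0.1008 0.0857] [71 70 72]
364 190 [0.5125 0.0895 0.0878] [62 63 64]
356 166 [0.51   0.1015 0.0215] [71 72 73]
372 166 [0.5296 0.1018 0.0148] [88 93 94]
```

View pics/w2.png

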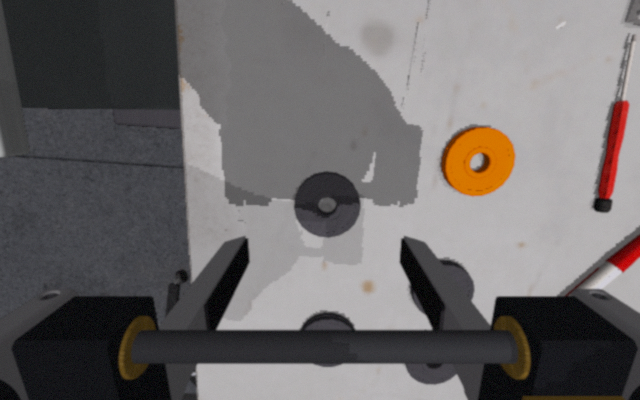

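The wrist view shows the weight's bore at (327,204) between the fingers. It is at (0.4426, −0.1817), r 30.2 mm, bore radius 8.0 mm, which fits. Descending.

step_arm:
  targets:
    - {"x": 0.007,"y": 0,"z": -0.08,"ax": 0,"ay": 0,"az": 0}
    - {"x": 0.007,"y": 0,"z": -0.14,"ax": 0,"ay": 0,"az": 0}
    - {"x": 0.007,"y": 0,"z": -0.162,"ax": 0,"ay": 0,"az": 0}
    - {"x": 0.007,"y": 0,"z": -0.162,"ax": 0,"ay": 0,"az": 0}
    - {"x": 0.007,"y": 0,"z": -0.162,"ax": 0,"ay": 0,"az": 0}

```text
clock: 3.68
ee_pos: [0.4424, -0.1828, 0.0046]
orientation: [0.682, 0.731, 0.001, 0.001]
force: [-0.2, -0.2, 0.1]
finger_gap: 0.094
grip_force: 0.0
```

step_arm:
  targets:
    - {"x": 0,"y": 0.002,"z": -0.002,"ax": 0,"ay": 0,"az": 0}
    - {"x": 0,"y": 0.002,"z": -0.002,"ax": 0,"ay": 0,"az": 0}
    - {"x": 0,"y": 0.002,"z": -0.002,"ax": 0,"ay": 0,"az": 0}
    - {"x": 0,"y": 0.002,"z": -0.002,"ax": 0,"ay": 0,"az": 0}
    - {"x": 0,"y": 0.002,"z": -0.002,"ax": 0,"ay": 0,"az": 0}
    - {"x": 0,"y": 0.002,"z": -0.002,"ax": 0,"ay": 0,"az": 0}
  fingers: -0.2

```text
clock: 4.42
ee_pos: [0.4414, -0.1816, 0.0021]
orientation: [0.682, 0.731, -0.0, -0.0]
force: [-0.9, 0.9, 4.4]
finger_gap: 0.0582
grip_force: 29.9
```

step_arm:
  targets:
    - {"x": 0,"y": 0,"z": 0.08,"ax": 0,"ay": 0,"az": 0}
    - {"x": 0,"y": 0,"z": 0.18,"ax": 0,"ay": 0,"az": 0}
    - {"x": 0.03,"y": 0.08,"z": 0.26,"ax": 0,"ay": 0,"az": 0}
    - {"x": 0.08,"y": 0.18,"z": 0.26,"ax": 0,"ay": 0,"az": 0}
    - {"x": 0.119,"y": 0.27,"z": 0.26,"ax": 0,"ay": 0,"az": 0}
    - {"x": 0.119,"y": 0.35,"z": 0.26,"ax": 0,"ay": 0,"az": 0}
    - {"x": 0.119,"y": 0.383,"z": 0.26,"ax": 0,"ay": 0,"az": 0}
    - {"x": 0.119,"y": 0.383,"z": 0.26,"ax": 0,"ay": 0,"az": 0}
    - {"x": 0.119,"y": 0.383,"z": 0.26,"ax": 0,"ay": 0,"az": 0}

```text
clock: 5.55
ee_pos: [0.5127, 0.0472, 0.1579]
orientation: [0.682, 0.731, -0.0, 0.0]
force: [-1.0, -0.2, -2.5]
finger_gap: 0.058
grip_force: 29.9
```

```bash
python3 - <<'E'
from h import *
f=grab('wrist','w3'); s=manip.state();print(s['clock'],s['ee_pos'],s['orientation'],s['force'],s['finger_gap']); rings(f,.12,.2)
P=cloud(f)
q=P[(abs(P[...,2]-.129)<.004)&(np.hypot(P[...,0]-.513,P[...,1]-.048)<.02)];print(len(q),np.median(q,0) if len(q) else 0)
E
```

```text
5.6 [0.51274459 0.04708233 0.15799117] [ 6.82566760e-01  7.30823227e-01 -1.66756753e-04  3.42200883e-05] [-0.12966175  0.10115277 -2.16692053] 0.058208138601513026
ring px [324 252] 9288 c 0.5128 0.0554 r 0.0405 bore 0.0005 med [0.5136 0.05   0.1662]
0 0
```

View pics/w3.png

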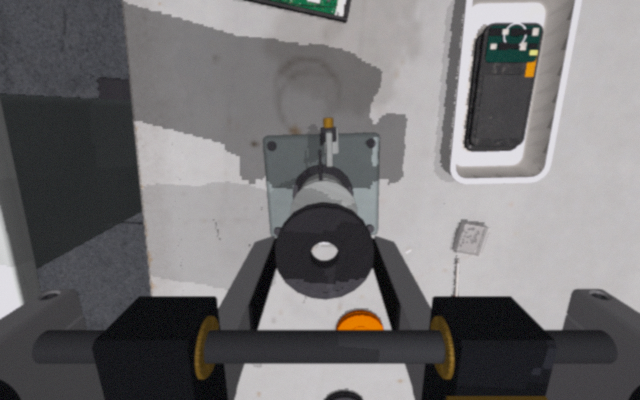

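The wrist view shows the weight held flat, bore at (324,252), the spindle hidden behind it, and the mark's screw at (328,122). Now a more precise fit of the bore.

```bash
cat >> h.py <<'E'
from scipy.optimize import least_squares
def plane_pts(f,px,z):
    K=f['camera_matrix'];R=cv2.Rodrigues(np.asarray(f['rvec'],float))[0];t=np.ravel(f['tvec'])
    d=np.c_[(px[:,0]-K[0,2])/K[0,0],(px[:,1]-K[1,2])/K[1,1],np.ones(len(px))]@R; o=-R.T@t
    return o+d*((z-o[2])/d[:,2])[:,None]
def circ(p):
    r=least_squares(lambda a:np.hypot(p[:,0]-a[0],p[:,1]-a[1])-a[2],[*p[:,:2].mean(0),.01],loss='soft_l1',f_scale=.0005); return r.x.round(5)
def radial(f,c,z,rlo,rhi,sgn=0,skip=0):
    "sub-pixel edge along radii of a circle at height z"
    K=f['camera_matrix'];g=cv2.GaussianBlur(f['image'].mean(2).astype(np.float32),(0,0),.8)
    out=[]
    for a in np.linspace(0,2*np.pi,72,endpoint=False):
        if abs(np.cos(a))>1-skip: continue
        rr=np.linspace(rlo,rhi,60); q=np.c_[c[0]+rr*np.cos(a),c[1]+rr*np.sin(a),np.full(60,z)]
        px=cv2.projectPoints(q,np.asarray(f['rvec'],float),np.asarray(f['tvec'],float),K,None)[0].reshape(-1,2).astype(np.float32)
        pr=cv2.remap(g,px[:,0][None],px[:,1][None],1)[0]; d=np.gradient(pr)
        i=np.argmax(d*sgn if sgn else abs(d)); out.append(q[i])
    return np.array(out)
E
python3 - <<'E'
from h import *
f=dict(np.load('w3.npz')); z=.1672
c0=plane_pts(f,np.array([[324,252.]]),z)[0]; print(c0)
p=radial(f,c0,z,.024,.036,1,.35); c=circ(p);print('outer',c)   # top/bottom arcs only
p=radial(f,c[:2],z,.005,.012,-1);print('bore top rim',circ(p))
f=dict(np.load('w1.npz'))
p=radial(f,(.5131,.0483),.129,.004,.0115,0);print('spindle',circ(p))
f=dict(np.load('w2.npz'))
p=radial(f,(.4426,-.1817),.0115,.024,.036,1);print('ring bench',circ(p))
E
```

```text
[0.51352168 0.04951768 0.1672    ]
outer [0.51354 0.04906 0.03058]
bore top rim [0.51347 0.05029 0.00659]
spindle [0.51285 0.04794 0.00774]
ring bench [ 0.4418  -0.18048  0.03   ]
```

step_arm:
  targets:
    - {"x": -0.001,"y": -0.002,"z": -0.015,"ax": 0,"ay": 0,"az": 0}
    - {"x": -0.001,"y": -0.002,"z": -0.03,"ax": 0,"ay": 0,"az": 0}
    - {"x": -0.001,"y": -0.002,"z": -0.038,"ax": 0,"ay": 0,"az": 0}
    - {"x": -0.001,"y": -0.002,"z": -0.044,"ax": 0,"ay": 0,"az": 0}
    - {"x": -0.001,"y": -0.002,"z": -0.05,"ax": 0,"ay": 0,"az": 0}
    - {"x": -0.001,"y": -0.002,"z": -0.055,"ax": 0,"ay": 0,"az": 0}
    - {"x": -0.001,"y": -0.002,"z": -0.06,"ax": 0,"ay": 0,"az": 0}
    - {"x": -0.001,"y": -0.002,"z": -0.06,"ax": 0,"ay": 0,"az": 0}

```text
clock: 6.6
ee_pos: [0.5121, 0.0471, 0.1218]
orientation: [0.682, 0.731, -0.0, -0.0]
force: [0.2, -0.1, -3.0]
finger_gap: 0.0582
grip_force: 29.9
```

```bash
python3 - <<'E'
from h import *
F=[]
for _ in range(3):
    f=grab('wrist','w4'); s=manip.state();F.append(s['force'])
print(s['clock'],s['ee_pos'],np.round(F,2),s['ft_torque'])
P=cloud(f)
# pointer/pan dark tip and spindle seen in the bore
q=P[(np.hypot(P[...,0]-.512,P[...,1]-.048)<.0075)];print(len(q),np.percentile(q[:,2],[5,25,50,75,95]).round(4))
E
```

```text
6.75 [0.51231593 0.04706666 0.12212825] [[-0.28  0.08 -2.42]
 [-0.25 -0.36 -2.22]
 [ 0.13 -0.01 -3.59]] [-0.13769871  0.06461944  0.00707768]
432 [0.1276 0.1283 0.1287 0.1292 0.1299]
```

Threaded: the spindle top is still at 0.129 inside the bore and there is no push force. Lowering until the spring carries the weight.

step_arm:
  targets:
    - {"x": 0,"y": 0,"z": -0.012,"ax": 0,"ay": 0,"az": 0}
    - {"x": 0,"y": 0,"z": -0.024,"ax": 0,"ay": 0,"az": 0}
    - {"x": 0,"y": 0,"z": -0.036,"ax": 0,"ay": 0,"az": 0}
    - {"x": 0,"y": 0,"z": -0.043,"ax": 0,"ay": 0,"az": 0}
    - {"x": 0,"y": 0,"z": -0.048,"ax": 0,"ay": 0,"az": 0}
    - {"x": 0,"y": 0,"z": -0.053,"ax": 0,"ay": 0,"az": 0}
    - {"x": 0,"y": 0,"z": -0.058,"ax": 0,"ay": 0,"az": 0}
    - {"x": 0,"y": 0,"z": -0.062,"ax": 0,"ay": 0,"az": 0}
    - {"x": 0,"y": 0,"z": -0.062,"ax": 0,"ay": 0,"az": 0}
    - {"x": 0,"y": 0,"z": -0.062,"ax": 0,"ay": 0,"az": 0}

```text
clock: 8.0
ee_pos: [0.5123, 0.047, 0.0849]
orientation: [0.682, 0.731, 0.0, 0.0]
force: [0.0, -1.3, -0.6]
finger_gap: 0.0583
grip_force: 29.9
```

step_arm:
  targets:
    - {"x": 0,"y": 0,"z": 0,"ax": 0,"ay": 0,"az": 0}
    - {"x": 0,"y": 0,"z": 0,"ax": 0,"ay": 0,"az": 0}
    - {"x": 0,"y": 0,"z": 0,"ax": 0,"ay": 0,"az": 0}
    - {"x": 0,"y": 0,"z": 0,"ax": 0,"ay": 0,"az": 0}
    - {"x": 0,"y": 0,"z": 0,"ax": 0,"ay": 0,"az": 0}
    - {"x": 0,"y": 0,"z": 0,"ax": 0,"ay": 0,"az": 0}
  fingers: 0.8

```text
clock: 8.75
ee_pos: [0.5122, 0.0471, 0.0848]
orientation: [0.682, 0.731, -0.0, -0.0]
force: [0.7, -0.4, 0.1]
finger_gap: 0.0848
grip_force: 0.0
```

step_arm:
  targets:
    - {"x": 0,"y": 0,"z": 0.05,"ax": 0,"ay": 0,"az": 0}
    - {"x": 0,"y": 0,"z": 0.13,"ax": 0,"ay": 0,"az": 0}
    - {"x": 0,"y": 0,"z": 0.2,"ax": 0,"ay": 0,"az": 0}
    - {"x": 0,"y": 0.0,"z": 0.2,"ax": 0,"ay": 0,"az": 0}
    - {"x": 0,"y": 0,"z": 0.2,"ax": 0,"ay": 0,"az": 0}

```text
clock: 9.38
ee_pos: [0.5119, 0.0472, 0.2043]
orientation: [0.682, 0.731, -0.0, -0.0]
force: [0.2, 0.6, 1.2]
finger_gap: 0.0847
grip_force: 0.0
```

```bash
python3 - <<'E'
from h import *
f=grab('wrist','w5'); s=manip.state();print(s['clock'],s['ee_pos'],s['finger_gap'],s['force']); rings(f,.075,.11)
P=cloud(f); q=P[(np.hypot(P[...,0]-.5125,P[...,1]-.048)<.006)&(P[...,2]>.11)]; print('spindle',len(q),np.median(q,0).round(4) if len(q) else 0)
c=np.median(q,0); print(circ(radial(f,c[:2],c[2]+.0005,.004,.0115)))
E
```

```text
9.425 [0.51172337 0.04711341 0.20387158] 0.08485851935310305 [-0.17880888  0.00303703 -0.73561357]
ring px [325 186] 2768 c 0.5137 0.0471 r 0.03 bore 0.0074 med [0.5131 0.0503 0.092 ]
spindle 146 [0.5125 0.0479 0.1204]
[0.51299 0.04772 0.00739]
```

One weight is on: the pan sank 8.2 mm and the weight lies flat. On to the next weight.

step_arm:
  targets:
    - {"x": 0.08,"y": -0.514,"z": 0.0,"ax": 0,"ay": 0,"az": 0}
    - {"x": 0.08,"y": -0.514,"z": 0.0,"ax": 0,"ay": 0,"az": 0}
    - {"x": 0.08,"y": -0.514,"z": 0.0,"ax": 0,"ay": 0,"az": 0}
    - {"x": 0.08,"y": -0.514,"z": -0.173,"ax": 0,"ay": 0,"az": 0}
    - {"x": 0.08,"y": -0.514,"z": -0.173,"ax": 0,"ay": 0,"az": 0}
    - {"x": 0.08,"y": -0.514,"z": -0.173,"ax": 0,"ay": 0,"az": 0}
    - {"x": 0.08,"y": -0.514,"z": -0.173,"ax": 0,"ay": 0,"az": 0}
    - {"x": 0.08,"y": -0.514,"z": -0.173,"ax": 0,"ay": 0,"az": 0}
  fingers: 1

```text
clock: 10.42
ee_pos: [0.5601, -0.2607, 0.1006]
orientation: [0.682, 0.731, -0.0, -0.0]
force: [0.5, 0.6, 0.1]
finger_gap: 0.094
grip_force: 0.0
```

```bash
python3 - <<'E'
from h import *
f=grab('wrist','w6'); s=manip.state();print(s['clock'],s['ee_pos'],s['finger_gap'],s['force']); rings(f,amin=1000)
print(circ(radial(f,(.560,-.261),.0115,.02,.037,1)))
E
```

```text
10.475 [ 0.5604636  -0.26036161  0.1011709 ] 0.09404404698006733 [-0.21367698  0.34096302  0.5803046 ]
ring px [325 205] 3138 c 0.5616 -0.2607 r 0.0302 bore 0.0081 med [ 0.5618 -0.2594  0.0103]
ring px [199 262] 1311 c 0.4518 -0.3262 r 0.0294 bore 0.0055 med [ 0.4419 -0.3171  0.0103]
ring px [325 287] 2529 c 0.5669 -0.3435 r 0.0302 bore 0.008 med [ 0.5668 -0.3418  0.0102]
[ 0.56152 -0.25964  0.02996]
```

step_arm:
  targets:
    - {"x": 0.002,"y": 0.001,"z": -0.08,"ax": 0,"ay": 0,"az": 0}
    - {"x": 0.002,"y": 0.001,"z": -0.14,"ax": 0,"ay": 0,"az": 0}
    - {"x": 0.002,"y": 0.001,"z": -0.163,"ax": 0,"ay": 0,"az": 0}
    - {"x": 0.002,"y": 0.001,"z": -0.163,"ax": 0,"ay": 0,"az": 0}
    - {"x": 0.002,"y": 0.001,"z": -0.163,"ax": 0,"ay": 0,"az": 0}

```text
clock: 11.1
ee_pos: [0.5623, -0.2609, 0.0048]
orientation: [0.682, 0.731, 0.0, 0.001]
force: [-0.7, 0.2, -0.2]
finger_gap: 0.0942
grip_force: 0.0
```

step_arm:
  targets:
    - {"x": 0,"y": 0,"z": 0,"ax": 0,"ay": 0,"az": 0}
    - {"x": 0,"y": 0,"z": 0,"ax": 0,"ay": 0,"az": 0}
    - {"x": 0,"y": 0,"z": 0,"ax": 0,"ay": 0,"az": 0}
    - {"x": 0,"y": 0,"z": 0,"ax": 0,"ay": 0,"az": 0}
    - {"x": 0,"y": 0,"z": 0,"ax": 0,"ay": 0,"az": 0}
    - {"x": 0,"y": 0,"z": 0,"ax": 0,"ay": 0,"az": 0}
  fingers: -0.2

```text
clock: 11.85
ee_pos: [0.5614, -0.2607, 0.0033]
orientation: [0.682, 0.731, -0.0, -0.0]
force: [-0.9, 0.1, 3.8]
finger_gap: 0.0587
grip_force: 30.0
```

step_arm:
  targets:
    - {"x": 0,"y": 0,"z": 0.09,"ax": 0,"ay": 0,"az": 0}
    - {"x": 0,"y": 0,"z": 0.18,"ax": 0,"ay": 0,"az": 0}
    - {"x": -0.02,"y": 0.1,"z": 0.25,"ax": 0,"ay": 0,"az": 0}
    - {"x": -0.04,"y": 0.2,"z": 0.25,"ax": 0,"ay": 0,"az": 0}
    - {"x": -0.06,"y": 0.3,"z": 0.25,"ax": 0,"ay": 0,"az": 0}
    - {"x": -0.081,"y": 0.39,"z": 0.25,"ax": 0,"ay": 0,"az": 0}
    - {"x": -0.081,"y": 0.47,"z": 0.25,"ax": 0,"ay": 0,"az": 0}
    - {"x": -0.081,"y": 0.5125,"z": 0.25,"ax": 0,"ay": 0,"az": 0}
    - {"x": -0.081,"y": 0.5125,"z": 0.25,"ax": 0,"ay": 0,"az": 0}
    - {"x": -0.081,"y": 0.5125,"z": 0.25,"ax": 0,"ay": 0,"az": 0}

```text
clock: 13.1
ee_pos: [0.5127, 0.0461, 0.1532]
orientation: [0.682, 0.731, -0.0, 0.0]
force: [0.7, -0.8, -2.8]
finger_gap: 0.0585
grip_force: 30.0
```

```bash
python3 - <<'E'
from h import *
f=grab('wrist','w7'); s=manip.state();print(s['clock'],s['ee_pos'],s['force'],s['finger_gap'])
z=s['ee_pos'][2]-.0033+.0115
p=radial(f,s['ee_pos'][:2]+[.0002,.001],z,.024,.036,1,.35); c=circ(p);print('outer',c)
E
```

```text
13.15 [0.51278919 0.04573786 0.1531778 ] [ 0.58370939 -0.76012632 -2.42641849] 0.058598803374857296
outer [0.51363 0.04833 0.03104]
```

step_arm:
  targets:
    - {"x": -0.0005,"y": 0,"z": -0.015,"ax": 0,"ay": 0,"az": 0}
    - {"x": -0.0005,"y": 0,"z": -0.03,"ax": 0,"ay": 0,"az": 0}
    - {"x": -0.0005,"y": 0,"z": -0.038,"ax": 0,"ay": 0,"az": 0}
    - {"x": -0.0005,"y": 0,"z": -0.044,"ax": 0,"ay": 0,"az": 0}
    - {"x": -0.0005,"y": 0,"z": -0.05,"ax": 0,"ay": 0,"az": 0}
    - {"x": -0.0005,"y": 0,"z": -0.055,"ax": 0,"ay": 0,"az": 0}
    - {"x": -0.0005,"y": 0,"z": -0.06,"ax": 0,"ay": 0,"az": 0}
    - {"x": -0.0005,"y": 0,"z": -0.06,"ax": 0,"ay": 0,"az": 0}

```text
clock: 14.15
ee_pos: [0.5125, 0.0468, 0.1171]
orientation: [0.682, 0.731, -0.0, -0.0]
force: [-0.4, -0.5, -2.7]
finger_gap: 0.0584
grip_force: 30.0
```

```bash
python3 - <<'E'
from h import *
f=grab('wrist','w8'); s=manip.state()
print(s['clock'],s['ee_pos'],s['force'],s['ft_torque'])
P=cloud(f)
q=P[(np.hypot(P[...,0]-.513,P[...,1]-.0477)<.006)];print(len(q),np.percentile(q[:,2],[5,25,50,75,95]).round(4))
E
```

```text
14.2 [0.51252034 0.04673796 0.11719183] [-0.62324748 -0.02235171 -1.93969292] [-0.02217349  0.13988395  0.05422073]
278 [0.1196 0.1202 0.1206 0.121  0.1215]
```

Threaded again. Lowering onto the first weight.

step_arm:
  targets:
    - {"x": 0,"y": 0,"z": -0.012,"ax": 0,"ay": 0,"az": 0}
    - {"x": 0,"y": 0,"z": -0.022,"ax": 0,"ay": 0,"az": 0}
    - {"x": 0,"y": 0,"z": -0.029,"ax": 0,"ay": 0,"az": 0}
    - {"x": 0,"y": 0,"z": -0.034,"ax": 0,"ay": 0,"az": 0}
    - {"x": 0,"y": 0,"z": -0.039,"ax": 0,"ay": 0,"az": 0}
    - {"x": 0,"y": 0,"z": -0.043,"ax": 0,"ay": 0,"az": 0}
    - {"x": 0,"y": 0,"z": -0.0465,"ax": 0,"ay": 0,"az": 0}
    - {"x": 0,"y": 0,"z": -0.0465,"ax": 0,"ay": 0,"az": 0}
    - {"x": 0,"y": 0,"z": -0.0465,"ax": 0,"ay": 0,"az": 0}

```text
clock: 15.32
ee_pos: [0.5125, 0.0468, 0.0894]
orientation: [0.682, 0.731, -0.0, -0.0]
force: [-1.8, 0.2, -0.9]
finger_gap: 0.0588
grip_force: 30.0
```

step_arm:
  targets:
    - {"x": 0,"y": 0,"z": 0,"ax": 0,"ay": 0,"az": 0}
    - {"x": 0,"y": 0,"z": 0,"ax": 0,"ay": 0,"az": 0}
    - {"x": 0,"y": 0,"z": 0,"ax": 0,"ay": 0,"az": 0}
    - {"x": 0,"y": 0,"z": 0,"ax": 0,"ay": 0,"az": 0}
    - {"x": 0,"y": 0,"z": 0,"ax": 0,"ay": 0,"az": 0}
    - {"x": 0,"y": 0,"z": 0,"ax": 0,"ay": 0,"az": 0}
  fingers: 0.8

```text
clock: 16.08
ee_pos: [0.5125, 0.0468, 0.0893]
orientation: [0.682, 0.731, -0.0, -0.0]
force: [0.1, -0.1, -0.6]
finger_gap: 0.0847
grip_force: 0.0
```

step_arm:
  targets:
    - {"x": 0,"y": 0,"z": 0.05,"ax": 0,"ay": 0,"az": 0}
    - {"x": 0,"y": 0,"z": 0.13,"ax": 0,"ay": 0,"az": 0}
    - {"x": 0,"y": 0,"z": 0.19,"ax": 0,"ay": 0,"az": 0}
    - {"x": 0,"y": 0.0,"z": 0.19,"ax": 0,"ay": 0,"az": 0}
    - {"x": 0,"y": 0,"z": 0.19,"ax": 0,"ay": 0,"az": 0}

```text
clock: 16.7
ee_pos: [0.5122, 0.0469, 0.2027]
orientation: [0.682, 0.731, -0.0, -0.0]
force: [0.3, -0.5, -0.5]
finger_gap: 0.0848
grip_force: 0.0
```

```bash
python3 - <<'E'
from h import *
f=grab('wrist','w9'); s=manip.state();print(s['clock'],s['ee_pos'],s['finger_gap'],s['force']); rings(f,.075,.11)
P=cloud(f); q=P[(np.hypot(P[...,0]-.5125,P[...,1]-.048)<.006)&(P[...,2]>.105)]; print('spindle',len(q),np.median(q,0).round(4) if len(q) else 0)
c=np.median(q,0); print(circ(radial(f,c[:2],c[2]+.0005,.004,.0115)))
uv=cv2.projectPoints(np.array([[.511,.108,.07]]),f['rvec'],f['tvec'],f['camera_matrix'],None)[0].ravel().astype(int);print(uv)
u,v=uv;a=f['image'][v-30:v+30,u-40:u+40,::-1];cv2.imwrite('pics/e.png',cv2.resize(a,None,fx=9,fy=9,interpolation=2))
print((P[v-16:v+22:2,u-4:u+13:4,2]*1e4).round(),(P[v-16:v+22:2,u,1]*1e4).round())
E
```

```text
16.75 [0.51201165 0.04677554 0.20236685] 0.08419507095405217 [-0.34884435 -0.4075347  -0.71780049]
ring px [325 198] 2960 c 0.5138 0.0469 r 0.03 bore 0.0075 med [0.5138 0.049  0.0956]
spindle 136 [0.5125 0.0482 0.1121]
[0.51302 0.0478  0.00742]
[326 133]
[[-16. 720. 722. -21.   0.]
 [-22. 718. 719. -10.   3.]
 [  3. 715. 715. -18. -13.]
 [-19. 708. 709. -33. -19.]
 [699. 716. 713. 705. -19.]
 [701. 720. 757. 714. -27.]
 [703. 712. 962. 721.  -8.]
 [696. 716. 973. 710. 106.]
 [702. 717. 962. 717. 115.]
 [685. 722. 967. 713. 146.]
 [694. 224. 971. 216. 149.]
 [686. 491. 965. 231. 141.]
 [124. 693. 977. 226. 133.]
 [684. 230. 965. 216. 141.]
 [678. 233. 958. 226. 144.]
 [677. 219. 950. 236. 141.]
 [670. 141. 970. 120. 146.]
 [676. 144. 968. 148. 137.]
 [682. 136. 957. 126. 140.]] [1229. 1211. 1192. 1174. 1155. 1137. 1118. 1100. 1081. 1063. 1005. 1006.
 1003.  940.  918.  894.  863.  841.  817.]
```

View pics/e.png

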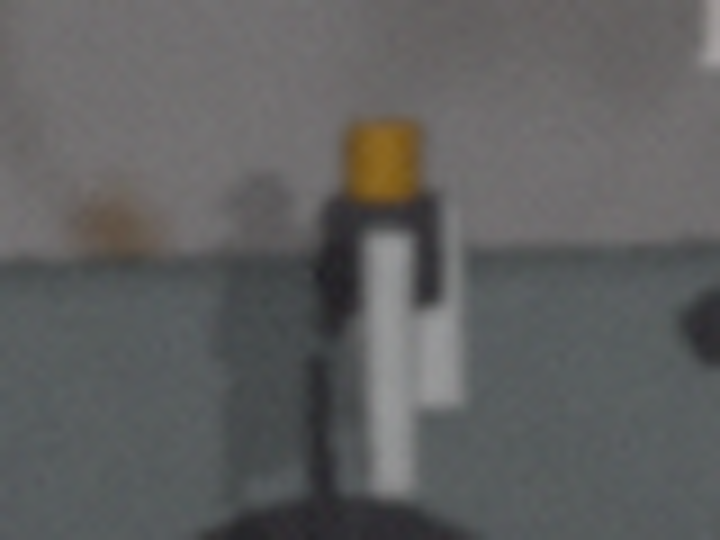

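The crop shows the brass screw at (383,160), the clip and its nose at (335,210–330), and the pointer just inboard of it at (320,360–490). The nose top measures 68.6–69.4 mm and the pointer top 67–68.4 mm, so the pointer has just passed below the nose with two weights. The spindle sank 16.5 mm, the top weight is flat, and the gripper is clear, so I'm handing in.

```bash
python3 -c "
from bench import manip
s=manip.state();print(s['clock'],s['ee_pos'],s['force']);print(manip.sign_off())"
```

```text
16.75 [0.51201165 0.04677554 0.20236685] [-0.34884435 -0.4075347  -0.71780049]
the job is handed in; nothing more can be done
None
```

I threaded two weights onto the spindle, bringing the pointer by my measurement about 1 mm below the mark's nose, and handed the job in at 16.75 s with the other two weights untouched on the bench; no verdict was returned.

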